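# Find the rocking pot lid and seat it

### The job

One of the four round metal lids on the blue pots is not seated and rocks. Press down on the lids near their rims with the fingertips until you find and feel the one that rocks, and only after it has rocked press it down firmly in its middle until it lies fully home, level and as low as the other three. Only press: do not grip, lift or shove any lid, and leave the stamp, the tape and the coasters where they are.

Things in the scene. Friction and masses are not known exactly. Their poses are not given: they have to be found in the camera images.
- tray: dark wooden tray, 216 x 216 mm, rim 16 mm high, fixed; origin at the centre of its underside. Carries the pots 2 x 2, 102 mm apart. One lid rides level, 3 mm high, on a hidden stud 20 mm wide: pressed 28 mm off its middle it gives at 1 to 4 N and sinks about 2 mm there (tips 0.1 rad), let go it falls level; 15 to 22 N on its middle drive the stud down for good and it goes home
- pot_1: square blue glazed pot, 96 x 96 mm and 50 mm high, fixed, standing on the tray's floor (8 mm above the counter); origin at the centre of its underside, z up. In its top is a round recess 78 mm across and 9 mm deep (flat seat 41 mm above the origin) in which its lid lies. Which pot stands where changes from start to start
- lid_1: loose round metal lid of pot_1, 74 mm across, 13 mm thick, flat on top, about 300 g; origin at the centre of its underside, z up. Fully home, its underside lies on the seat 41 mm above the origin of pot_1 and its top stands 4 mm above the pot's edge, and it does not move when pressed. All lids look alike; the tray's entry tells how the unseated one behaves
- pot_2: square blue glazed pot, 96 x 96 mm and 50 mm high, fixed, standing on the tray's floor (8 mm above the counter); origin at the centre of its underside, z up. In its top is a round recess 78 mm across and 9 mm deep (flat seat 41 mm above the origin) in which its lid lies. Which pot stands where changes from start to start
- lid_2: loose round metal lid of pot_2, 74 mm across, 13 mm thick, flat on top, about 300 g; origin at the centre of its underside, z up. Fully home, its underside lies on the seat 41 mm above the origin of pot_2 and its top stands 4 mm above the pot's edge, and it does not move when pressed. All lids look alike; the tray's entry tells how the unseated one behaves
- pot_3: square blue glazed pot, 96 x 96 mm and 50 mm high, fixed, standing on the tray's floor (8 mm above the counter); origin at the centre of its underside, z up. In its top is a round recess 78 mm across and 9 mm deep (flat seat 41 mm above the origin) in which its lid lies. Which pot stands where changes from start to start
- lid_3: loose round metal lid of pot_3, 74 mm across, 13 mm thick, flat on top, about 300 g; origin at the centre of its underside, z up. Fully home, its underside lies on the seat 41 mm above the origin of pot_3 and its top stands 4 mm above the pot's edge, and it does not move when pressed. All lids look alike; the tray's entry tells how the unseated one behaves
- pot_4: square blue glazed pot, 96 x 96 mm and 50 mm high, fixed, standing on the tray's floor (8 mm above the counter); origin at the centre of its underside, z up. In its top is a round recess 78 mm across and 9 mm deep (flat seat 41 mm above the origin) in which its lid lies. Which pot stands where changes from start to start
- lid_4: loose round metal lid of pot_4, 74 mm across, 13 mm thick, flat on top, about 300 g; origin at the centre of its underside, z up. Fully home, its underside lies on the seat 41 mm above the origin of pot_4 and its top stands 4 mm above the pot's edge, and it does not move when pressed. All lids look alike; the tray's entry tells how the unseated one behaves
- rubber_stamp: rubber stamp with a red knob handle, 26 x 38 x 70 mm, standing; bystander, loose; origin at the centre of its underside
- tape_roll: roll of beige tape lying flat, 96 mm across, 25 mm high; bystander, loose; origin at the centre of its underside
- coasters: stack of round cork coasters, 70 mm across, 19 mm high; bystander, loose; origin at the centre of its underside
- drink_dispenser: large glass drink dispenser on a wire stand in a wooden tray, fixed, about 220 mm wide and 440 mm high, to the robot's left: an obstacle, keep the arm clear; origin at the middle of its foot. To the right of it, behind the tape, stands an upright card sign about 200 mm high

How it is judged:
By the outcome, as a careful person would: the job done as asked, in the order asked, and still so for the second after the job is handed in, with the robot touching nothing.
It also fails if it takes over 58 s, if anything falls off the work surface, if the arm or the gripper's body presses on something with over 40 N, if the wrist force passes 120 N, or if a joint passes its speed limit or range.

### The arm

A 7-joint arm with a two-finger parallel gripper is mounted at the origin on a cart in front of the work surface, level with it; the furniture and walls round the work are solid. World frame = base frame: x ahead of the robot, y to its left, z up, the work surface at z = 0. Lengths are in m, angles in rad, forces in N, time in s.
With the tool pointing down it reaches from about 0.4 to 0.875 m from the base axis. Payload 4.4 kg.
Tool frame: the origin (TCP) lies at the very end of the fingers, on their centre line; the grasp point (between the pads) lies 19 mm behind it; y points along the fingers, x is the direction in which the jaws open and shut, and the axes are right-handed (so a half turn about y gives the same grasp; the last joint's range is limited). The gripper opens to 85 mm and grips with 20 to 120 N. Pads are 22 mm wide; open, the fingers measure 114 mm over their backs; the gripper's body (76 mm by 85 mm) begins 54 mm behind the grasp point. The pads swing forward as they close: fully open they stand 13 mm farther back than shut.
Start: joints at [-1.277, 0.628, 0.038, 1.517, -0.027, 0.996, -0.02], TCP at [0.229, 0.608, 0.231] pointing down, gripper open.
Joint ranges: [-3.06, 3.06], [-0.37, 2.12], [-1.25, 1.32], [0.18, 2.47], [-1.1, 4.24], [0.23, 1.98], [-2.94, 2.94]. Speed limits (rad/s): [2.57, 2.57, 3.14, 3.14, 3.14, 3.14, 3.14].

### API

Orientations are given as a unit quaternion [x, y, z, w].
In Python, from bench import bot, capture, order gives the robot as it stands. The module is installed in compiled form; this text tells all that it offers.
- The arm moves only by the shell command python3 -m creep 'ROWS' [OPENING] [FORCE]. ROWS is JSON, one flat list of numbers, 4 for each row, row after row: the shift along the tool's x, y, z as a fraction of full scale, then the turn about the tool's y as a fraction of full scale. In form: [dx, dy, dz, yaw, dx, dy, dz, yaw, ...]. A call has 1 to 5 rows; each row shifts and turns the pose as measured when the row begins, along the tool's axes as they then stand; what a row does not reach is not made up. Full scale, the value 1, is 0.02 m for a shift and 0.12 rad for a turn. A row lasts 1/8 s, in which the tool goes at most 62.5 mm and 10.7 degrees, less where a joint would pass 70% of its speed; a pose out of reach is approached as far as the arm can. A call with a number of a shift or a turn outside -1 to 1 is refused whole. A call with a gripper value outside its range is refused whole. OPENING is the gripper's target within -1 to 1 (shut at 1, half-way at 0, fully open at -1), set as the call begins (- or left out, the last holds). The fingers move at their own pace and stop on an object; FORCE is the grip in N (left out, the last holds). Time passes only in rows, so rows that do not move let the fingers close. It gives the time, the measured TCP pose, the force and the opening at its end, in the units of the state.
- bot.sense(): the state, without advancing time (a new reading comes with each control period).
- capture(name): name is "scene" or "top" or "wrist"; returns a dict with "image" (384x512x3 uint8, red, green, blue), "K" (3x3 intrinsics, pixels), "pose" (4x4, takes a point from camera to world coordinates). Camera axes: x right, y down, z forward; pixel columns grow to the right and rows downward; lengths in m; the calibration is good to about 2 mm. A picture is of the moment at which its call begins. There is no depth.
- order.finish_job(): hands the job in, once; it reports no verdict.
The state is a dict: "clock": time; "qpos": joint angles; "qvel": joint speeds; "tau": joint torques, N m; "ee_pos": TCP position; "orientation": TCP orientation; "wrist_force": force on the tool from outside, world axes, zero at the start; "ft_torque": the same for the moment, N m; "width": finger opening in m.
Only numpy, scipy, OpenCV 4.12 (cv2) and the standard library are available. Lean on these libraries where they do the work, as an engineer would, in place of code of your own. Each camera call takes 0.05 s, during which the arm holds its last target.

## Working session

There is one attempt and no reset: what is moved stays moved. The work goes in short steps, Python scripts to look and compute and a shell command to move; the robot and the scene stay as the last step left them, time stands still between calls to the robot, and variables do not carry over. Pictures are saved under pics/ and viewed, and the job is handed in when it is done.

```bash
mkdir -p pics
python3 - <<'E'
from bench import bot,capture
import cv2
s=bot.sense()
for k,v in s.items(): print(k,v)
for n in("scene","top"):
    c=capture(n); cv2.imwrite(f"pics/{n}0.png",c["image"][:,:,::-1]); print(n,c["K"].tolist(),c["pose"].round(4).tolist())
E
```

```text
clock 0.0
qpos [-1.2767759   0.62937859  0.03845093  1.51835515 -0.02701254  0.99629352
 -0.0199806 ]
qvel [ 1.25203665e-03  7.25917026e-05 -5.66587663e-04 -1.69085247e-03
  1.22673617e-03 -1.00724293e-04 -1.67418289e-03]
tau [-3.26941590e-04 -5.63409984e+01  1.22618381e+00 -1.93450087e+01
  1.10376332e-02  1.04814721e-02  1.02264633e-05]
ee_pos [0.22862501 0.60780351 0.23037232]
orientation [ 0.58179095  0.40190797 -0.40301344 -0.58100726]
wrist_force [-0.96562784 -0.29171693  0.85132735]
ft_torque [ 0.0356198  -0.00749381  0.00535826]
width 0.08529850515149602
scene [[356.19298870504286, 0.0, 257.5392778950394], [0.0, 356.19298870504286, 194.28563969163406], [0.0, 0.0, 1.0]] [[-0.7197, -0.4427, 0.5349, 0.1017], [-0.694, 0.4803, -0.5363, 0.4282], [-0.0195, -0.7572, -0.6529, 0.6501], [0.0, 0.0, 0.0, 1.0]]
top [[473.95578031204997, 0.0, 257.6227521651256], [0.0, 473.95578031204997, 189.7537816773928], [0.0, 0.0, 1.0]] [[0.0064, -0.9964, 0.085, 0.4451], [-0.9999, -0.0053, 0.0134, -0.0518], [-0.0129, -0.085, -0.9963, 1.3251], [0.0, 0.0, 0.0, 1.0]]
```

View pics/top0.png

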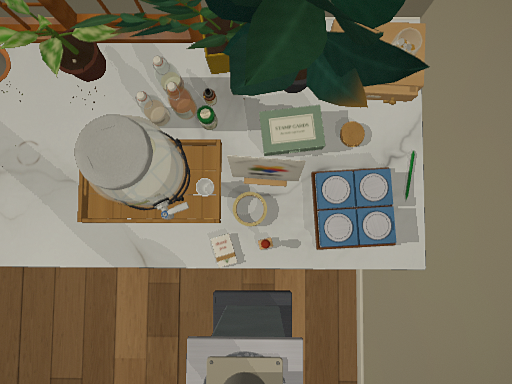

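View pics/scene0.png

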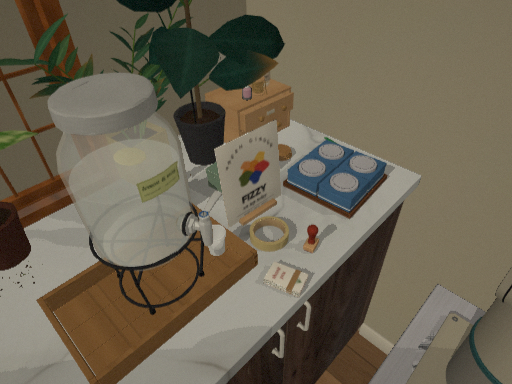

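The top view shows the 2x2 pots at u 313–396, v 170–248, with lids near (336,189), (373,187), (339,227) and (377,225). The stamp is at (265,243), the tape at (250,208), the dispenser at left with its lid at (114,152), and the arm is out of view to the left. Next I measure positions.

```bash
cat > h.py <<'E'
import numpy as np,cv2
from bench import bot,capture
from scipy.spatial.transform import Rotation as R
def ray(c,u,v,z):
    d=c["pose"][:3,:3]@np.linalg.solve(c["K"],[u,v,1.]); o=c["pose"][:3,3]
    return o+d*(z-o[2])/d[2]
def proj(c,p):
    q=c["pose"][:3,:3].T@(np.asarray(p)-c["pose"][:3,3]); q=c["K"]@q; return q[:2]/q[2]
def st():
    s=bot.sense(); r=R.from_quat(s["orientation"]).as_matrix()
    print("t",round(s["clock"],2),"p",np.round(s["ee_pos"],4),"F",np.round(s["wrist_force"],1),"w",round(s["width"],4)); print(r.round(3)); return s,r
E
python3 - <<'E'
from h import *
c=capture("top"); im=c["image"]
hsv=cv2.cvtColor(im,cv2.COLOR_RGB2HSV)
m=cv2.inRange(hsv,(95,90,50),(120,255,255)); m[:, :300]=0;m[:,410:]=0;m[:160]=0;m[255:]=0
cs,_=cv2.findContours(m,cv2.RETR_CCOMP,cv2.CHAIN_APPROX_NONE)
for k in cs:
    a=cv2.contourArea(k)
    if a>200:
        (x,y),(w,h),t=cv2.minAreaRect(k); print(a,round(x,1),round(y,1),round(w,1),round(h,1),round(t,1),ray(c,x,y,.058).round(4))
s,r=st()
for n,(u,v,z) in dict(jarcap=(114,152,.44),stamp=(265,243,.07),tape=(250,208,.025),trayFL=(78,221,.02),trayFR=(220,221,.02),signL=(229,158,.2),signR=(304,160,.2),cR=(425,268,0),cL=(0,268,0)).items(): print(n,ray(c,u,v,z).round(3))
cv2.imwrite("pics/z1.png",cv2.resize(im[150:260,300:410,::-1],None,fx=5,fy=5,interpolation=2))
c=capture("scene"); cv2.imwrite("pics/z2.png",cv2.resize(c["image"][125:225,275:400,::-1],None,fx=6,fy=6,interpolation=2))
E
```

```text
2604.0 356.6 226.4 36.2 75.8 86.5 [ 0.4569 -0.2985  0.058 ]
700.5 338.0 227.0 30.0 30.0 0.0 [ 0.4549 -0.2492  0.058 ]
714.5 376.8 224.8 30.4 29.7 45.0 [ 0.4615 -0.3521  0.058 ]
2560.0 353.8 188.3 35.8 75.3 86.6 [ 0.5584 -0.2922  0.058 ]
686.5 335.8 189.3 29.7 29.0 45.0 [ 0.5557 -0.244   0.058 ]
697.5 373.3 186.8 29.7 29.0 45.0 [ 0.5629 -0.3442  0.058 ]
t 0.15 p [0.2287 0.608  0.2306] F [-0.1 -0.4 -0.1] w 0.0852
[[ 0.352 -0.    -0.936]
 [ 0.936 -0.001  0.352]
 [-0.001 -1.    -0.   ]]
jarcap [0.591 0.233 0.44 ]
stamp [ 0.412 -0.055  0.07 ]
tape [ 0.506 -0.014  0.025]
trayFL [0.467 0.461 0.02 ]
trayFR [0.47  0.069 0.02 ]
signL [0.617 0.032 0.2  ]
signR [ 0.613 -0.147  0.2  ]
cR [ 0.344 -0.497  0.   ]
cL [0.336 0.683 0.   ]
```

View pics/z1.png

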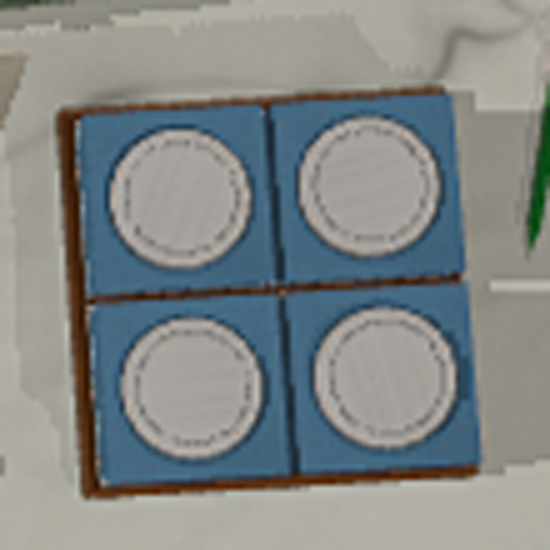

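View pics/z2.png

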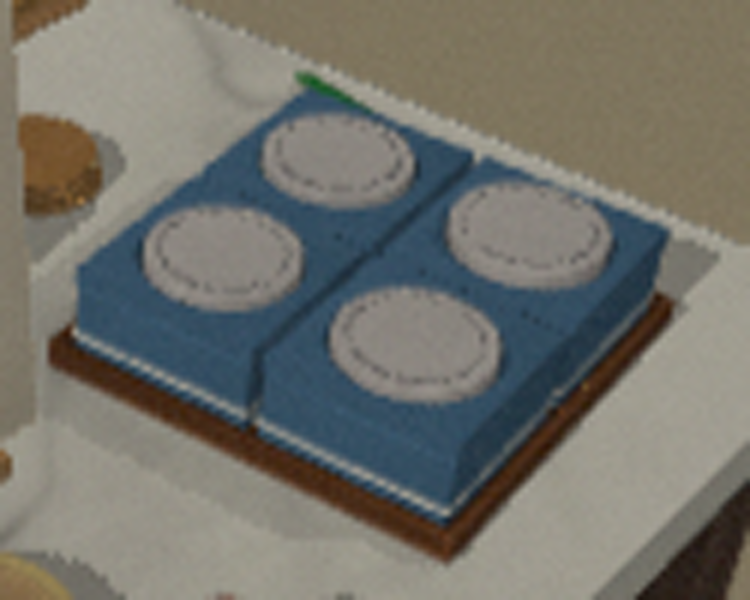

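Lid centres on the z = 0.058 plane: A (0.455,-0.249), B (0.462,-0.352), C (0.556,-0.244), D (0.563,-0.344). Tool x points radially outward and tool z is tangential, so I'll go round inside the dispenser at about 0.42 m radius.

```bash
python3 -m creep '[-1,0,-0.3,0.1,-1,0,-0.3,0.1,-1,0,-0.3,0.1,-1,0,-0.3,0.1,-1,0,-0.3,0.1]' 1 20; python3 -c "
from h import *; st()"
```

```text
clock: 0.82
ee_pos: [0.2182, 0.5018, 0.2293]
orientation: [0.594, 0.384, -0.385, -0.593]
wrist_force: [0.0, 0.6, -0.0]
width: 0.0001
t 0.82 p [0.2182 0.5018 0.2293] F [ 0.   0.6 -0. ] w 0.0001
[[ 0.408 -0.001 -0.913]
 [ 0.913 -0.002  0.408]
 [-0.002 -1.     0.   ]]
```

```bash
python3 -m creep '[-1,0,-0.8,0.35,-1,0,-0.8,0.35,-1,0,-0.8,0.35,-1,0,-0.9,0.4,-1,0,-1,0.4]'; python3 -m creep '[-0.4,0,-1,0.4,-0.2,0,-1,0.4,-0.2,0,-1,0.4,-0.2,0,-1,0.4,-0.2,0,-1,0.4]'; python3 -c "
from h import *; st()"
```

```text
clock: 1.45
ee_pos: [0.2442, 0.3685, 0.2294]
orientation: [0.633, 0.314, -0.316, -0.633]
wrist_force: [0.6, -0.1, 1.0]
width: -0.0001
clock: 2.08
ee_pos: [0.3056, 0.2788, 0.2297]
orientation: [0.668, 0.232, -0.232, -0.668]
wrist_force: [-0.1, 0.3, 0.3]
width: -0.0003
t 2.08 p [0.3056 0.2788 0.2297] F [-0.1  0.3  0.3] w -0.0003
[[ 0.784 -0.    -0.62 ]
 [ 0.62  -0.001  0.784]
 [-0.001 -1.    -0.   ]]
```

```bash
python3 -m creep '[-0.1,0,-1,0.4,-0.1,0,-1,0.4,-0.1,0,-1,0.4,-0.1,0,-1,0.4,-0.1,0,-1,0.4]'; python3 -m creep '[-0.05,0,-1,0.4,-0.05,0,-1,0.4,0,0,-1,0.4,0,0,-1,0.4,0,0,-1,0.4]';python3 -m creep '[0,0,-1,0.4,0,0,-1,0.4,0,0,-1,0.4,0,0,-1,0.4,0,0,-1,0.4]'; python3 -c "
from h import *; st();capture
cv2.imwrite('pics/s2.png',capture('scene')['image'][:,:,::-1])"
```

```text
clock: 2.7
ee_pos: [0.354, 0.1828, 0.2298]
orientation: [0.692, 0.145, -0.144, -0.692]
wrist_force: [0.7, -0.1, 0.1]
width: -0.0002
clock: 3.32
ee_pos: [0.3839, 0.0802, 0.2299]
orientation: [0.705, 0.055, -0.055, -0.705]
wrist_force: [-0.6, 0.1, -0.0]
width: -0.0
clock: 3.95
ee_pos: [0.3889, -0.0263, 0.2301]
orientation: [0.706, -0.036, 0.036, -0.706]
wrist_force: [0.4, 0.7, 0.3]
width: 0.0
t 3.95 p [ 0.3889 -0.0263  0.2301] F [0.4 0.7 0.3] w 0.0
[[ 0.995  0.001  0.102]
 [-0.102 -0.     0.995]
 [ 0.001 -1.    -0.   ]]
```

View pics/s2.png

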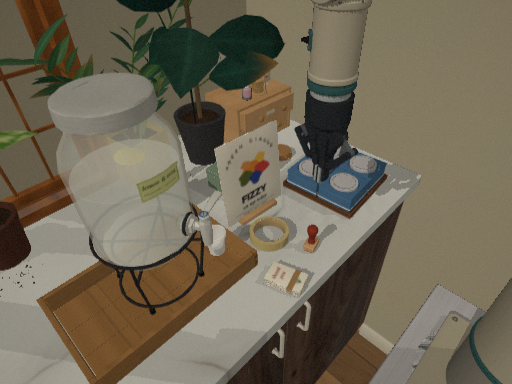

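```bash
python3 -m creep '[0.2,0,-1,-0.4,0.2,0,-1,-0.4,0.2,0,-1,-0.4,0.2,0,-1,-0.1,0.2,0,-1,0]'; python3 -m creep '[0.2,0.7,-1,0,0.2,0.7,-1,0,0.2,0.7,-1,0,0.2,0.7,-1,0,0.2,0.7,-1,0]';python3 -c "
from h import *; st();
cv2.imwrite('pics/w1.png',capture('wrist')['image'][:,:,::-1])"
```

```text
clock: 4.62
ee_pos: [0.406, -0.1321, 0.2302]
orientation: [-0.707, -0.019, 0.018, 0.707]
wrist_force: [-0.3, 0.5, 0.3]
width: -0.0002
clock: 5.25
ee_pos: [0.4322, -0.2349, 0.1587]
orientation: [-0.707, -0.019, 0.017, 0.707]
wrist_force: [-0.2, 0.9, 0.5]
width: -0.0
t 5.25 p [ 0.4322 -0.2349  0.1587] F [-0.2  0.9  0.5] w -0.0
[[ 0.999  0.003 -0.05 ]
 [ 0.05   0.001  0.999]
 [ 0.003 -1.     0.001]]
```

View pics/w1.png

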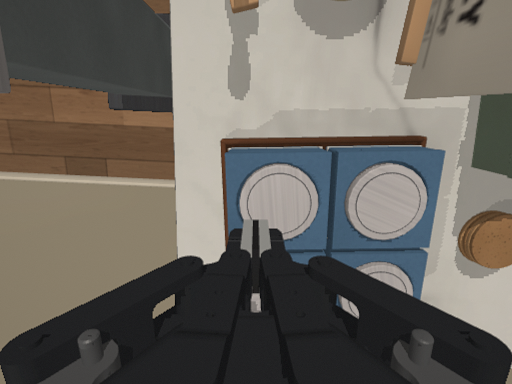

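```bash
python3 -m creep '[0.28,0.9,-0.54,0,0.28,0.9,-0.54,0,0.28,0.9,-0.54,0,0.28,0.9,-0.54,0,0,0,0,0]';python3 -c "
from h import *; st();
cv2.imwrite('pics/w2.png',capture('wrist')['image'][:,:,::-1])
cv2.imwrite('pics/t2.png',cv2.resize(capture('top')['image'][150:260,300:410,::-1],None,fx=5,fy=5))"
```

```text
clock: 5.92
ee_pos: [0.4563, -0.2811, 0.0834]
orientation: [-0.707, -0.016, 0.015, 0.707]
wrist_force: [0.6, -0.3, -0.1]
width: -0.0
t 5.92 p [ 0.4563 -0.2811  0.0834] F [ 0.6 -0.3 -0.1] w -0.0
[[ 0.999  0.001 -0.044]
 [ 0.044  0.001  0.999]
 [ 0.001 -1.     0.   ]]
```

View pics/w2.png

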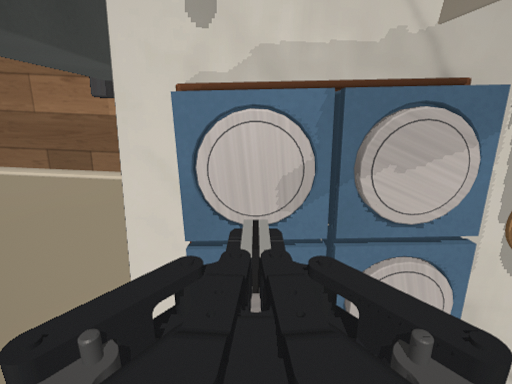

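```bash
python3 -c "
from h import *
c=capture('wrist'); im=c['image']; m=cv2.inRange(cv2.cvtColor(im,cv2.COLOR_RGB2HSV),(95,90,30),(120,255,255))
cs,_=cv2.findContours(m,cv2.RETR_CCOMP,cv2.CHAIN_APPROX_NONE)
for k in cs:
    if cv2.contourArea(k)>3000: print(cv2.contourArea(k),cv2.boundingRect(k))
# hand-read edges of lid A: left 196,right 315,top 108
for u,v in((196,165),(315,165),(255,108)): print(ray(c,u,v,.062).round(4))
print(proj(c,[.4549,-.2492,.062]),proj(c,[.4563,-.2811,.0834]))
"
python3 -m creep '[0,0.4,0.2,0,0,0.3,0,0,0,0.1,0,0]'; python3 -c "
from h import *; st()"
```

```text
40121.0 (171, 86, 336, 232)
11802.0 (351, 106, 129, 120)
[ 0.419  -0.2443  0.062 ]
[ 0.4918 -0.241   0.062 ]
[ 0.4536 -0.2092  0.062 ]
[254.22274377 175.39555398] [254.18549161 237.90058377]
clock: 6.45
ee_pos: [0.4572, -0.2751, 0.0695]
orientation: [0.707, 0.018, -0.015, -0.707]
wrist_force: [0.1, -0.8, -0.7]
width: -0.0001
t 6.45 p [ 0.4572 -0.2751  0.0695] F [ 0.1 -0.8 -0.7] w -0.0001
[[ 0.999  0.005 -0.047]
 [ 0.047 -0.     0.999]
 [ 0.005 -1.    -0.   ]]
```

```bash
python3 -m creep '[0,0.1,0,0,0,0.05,0,0,0,0.05,0,0]'; python3 -m creep '[0,0.05,0,0]';python3 -m creep '[0,0.05,0,0]';python3 -m creep '[0,0.05,0,0]';python3 -m creep '[0,0.05,0,0]'
```

```text
clock: 6.82
ee_pos: [0.4572, -0.2752, 0.0652]
orientation: [0.707, 0.018, -0.015, -0.707]
wrist_force: [0.2, -1.0, -0.0]
width: -0.0
clock: 6.95
ee_pos: [0.4573, -0.2753, 0.0642]
orientation: [0.707, 0.018, -0.015, -0.707]
wrist_force: [-0.1, 0.3, 1.1]
width: 0.0002
clock: 7.08
ee_pos: [0.4573, -0.2754, 0.0632]
orientation: [0.707, 0.018, -0.015, -0.707]
wrist_force: [0.0, -1.0, -0.2]
width: 0.0001
clock: 7.2
ee_pos: [0.4573, -0.2754, 0.0621]
orientation: [0.707, 0.018, -0.015, -0.707]
wrist_force: [0.5, 1.3, 2.4]
width: 0.0004
clock: 7.32
ee_pos: [0.4574, -0.2755, 0.062]
orientation: [0.707, 0.019, -0.014, -0.707]
wrist_force: [-2.2, 1.9, 17.8]
width: 0.0
```

```bash
python3 -m creep '[0,-0.5,0,0,0,-0.1,-0.8,0,0,0,-0.8,0,0,0,-0.8,0,0,0,0,0]'; python3 -c "
from h import *; st()"
```

```text
clock: 7.95
ee_pos: [0.4596, -0.3289, 0.0747]
orientation: [0.708, 0.018, -0.014, -0.706]
wrist_force: [-0.2, 0.4, -0.3]
width: -0.0004
t 7.95 p [ 0.4596 -0.3289  0.0747] F [-0.2  0.4 -0.3] w -0.0004
[[ 0.999  0.007 -0.045]
 [ 0.045 -0.002  0.999]
 [ 0.007 -1.    -0.003]]
```

```bash
python3 -m creep '[0,0.2,0.25,0,0,0.15,0,0,0,0.05,0,0]'; python3 -m creep '[0,0.04,0,0]';python3 -m creep '[0,0.03,0,0]';python3 -m creep '[0,0.03,0,0]';python3 -m creep '[0,0.03,0,0]'
```

```text
clock: 8.32
ee_pos: [0.4589, -0.3218, 0.0654]
orientation: [0.707, 0.018, -0.014, -0.707]
wrist_force: [0.5, 0.4, -0.4]
width: -0.0001
clock: 8.45
ee_pos: [0.459, -0.3213, 0.0645]
orientation: [-0.707, -0.018, 0.015, 0.707]
wrist_force: [0.5, -0.1, 2.4]
width: -0.0005
clock: 8.57
ee_pos: [0.459, -0.3209, 0.064]
orientation: [-0.707, -0.018, 0.015, 0.707]
wrist_force: [-0.7, 1.2, 1.9]
width: -0.0001
clock: 8.7
ee_pos: [0.459, -0.3206, 0.0636]
orientation: [-0.706, -0.018, 0.015, 0.707]
wrist_force: [-0.8, 1.7, 3.1]
width: 0.0
clock: 8.82
ee_pos: [0.4591, -0.3205, 0.0633]
orientation: [-0.706, -0.018, 0.015, 0.707]
wrist_force: [-2.5, 2.8, 6.8]
width: -0.0002
```

```bash
python3 -m creep '[0,0.03,0,0]'; python3 -c "
from h import *
c=capture('scene'); cv2.imwrite('pics/s3.png',cv2.resize(c['image'][125:225,275:400,::-1],None,fx=6,fy=6,interpolation=2))
c=capture('wrist'); cv2.imwrite('pics/w3.png',c['image'][:,:,::-1])
st()"
```

```text
clock: 8.95
ee_pos: [0.4591, -0.3205, 0.0633]
orientation: [-0.706, -0.019, 0.015, 0.708]
wrist_force: [-1.2, 1.2, 8.1]
width: -0.0001
t 9.05 p [ 0.4591 -0.3205  0.0633] F [-1.5  1.6  6.5] w 0.0
[[ 0.999  0.005 -0.047]
 [ 0.047  0.002  0.999]
 [ 0.006 -1.     0.002]]
```

View pics/w3.png

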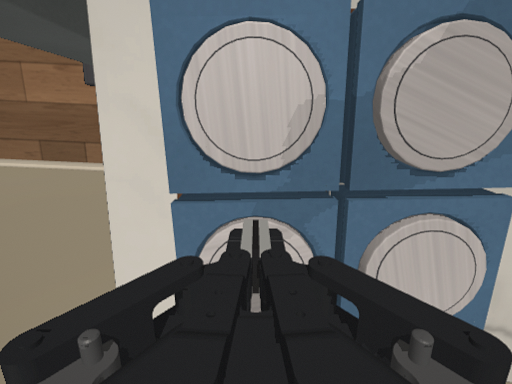

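View pics/s3.png

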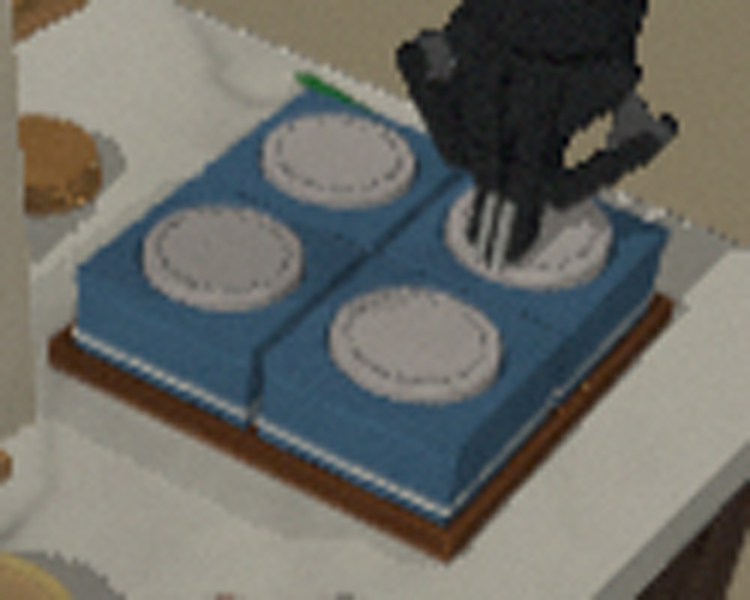

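Lid B gave at 2–3 N from z≈0.065 to 0.0633 and then stopped at 7–8 N, while A stood hard at 0.062. So B is the one that rocks. The view shows the fingertips on its near-left rim at (255,225). I'll let it go and then press its middle.

```bash
python3 -m creep '[0,-0.25,0,0,0,-0.25,0,0,0.05,0,-0.8,0,0,0,-0.7,0,0,0,0,0]'; python3 -c "
from h import *; st()
c=capture('scene'); cv2.imwrite('pics/s4.png',cv2.resize(c['image'][125:225,275:400,::-1],None,fx=6,fy=6,interpolation=2))"
```

```text
clock: 9.68
ee_pos: [0.4619, -0.3546, 0.0739]
orientation: [0.707, 0.019, -0.014, -0.706]
wrist_force: [-0.6, -0.2, 0.4]
width: 0.0002
t 9.68 p [ 0.4619 -0.3546  0.0739] F [-0.6 -0.2  0.4] w 0.0002
[[ 0.999  0.007 -0.046]
 [ 0.046 -0.001  0.999]
 [ 0.007 -1.    -0.002]]
```

View pics/s4.png

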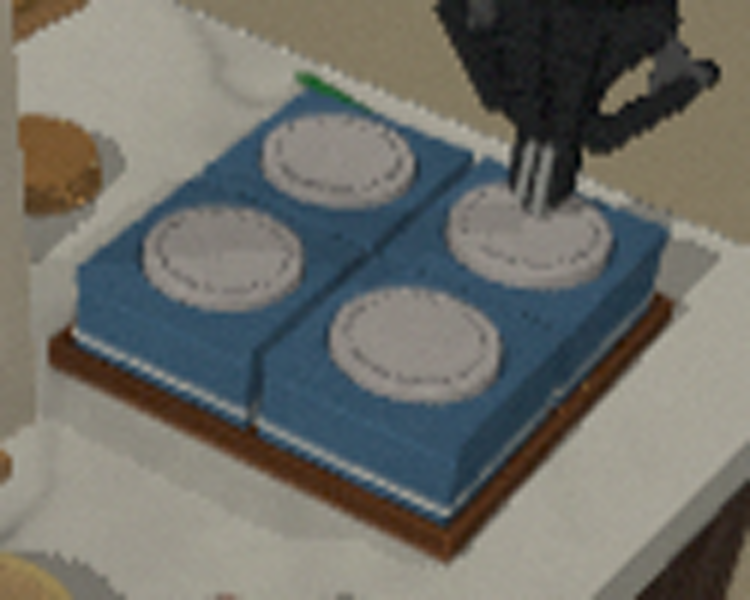

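```bash
python3 -m creep '[0,0.2,0.12,0,0,0.15,0,0,0,0.05,0,0]'; python3 -m creep '[0,0.04,0,0]';python3 -m creep '[0,0.05,0,0]';python3 -m creep '[0,0.06,0,0]'
```

```text
clock: 10.1
ee_pos: [0.4615, -0.3499, 0.0651]
orientation: [-0.707, -0.019, 0.015, 0.707]
wrist_force: [-1.7, -0.0, 9.9]
width: -0.0002
clock: 10.22
ee_pos: [0.4615, -0.35, 0.065]
orientation: [-0.707, -0.019, 0.015, 0.707]
wrist_force: [-1.3, 1.2, 13.0]
width: 0.0004
clock: 10.35
ee_pos: [0.4615, -0.35, 0.0651]
orientation: [-0.707, -0.019, 0.015, 0.707]
wrist_force: [-1.7, 1.6, 10.2]
width: -0.0
clock: 10.48
ee_pos: [0.4615, -0.35, 0.0651]
orientation: [-0.707, -0.019, 0.014, 0.707]
wrist_force: [-2.5, 2.0, 12.2]
width: 0.0002
```

```bash
python3 -m creep '[0,0.08,0,0]'; python3 -m creep '[0,0.1,0,0]';python3 -m creep '[0,0.12,0,0]';python3 -m creep '[0,0.14,0,0]'
```

```text
clock: 10.6
ee_pos: [0.4616, -0.35, 0.0648]
orientation: [-0.707, -0.019, 0.014, 0.707]
wrist_force: [-3.2, 2.5, 12.6]
width: 0.0
clock: 10.72
ee_pos: [0.4615, -0.35, 0.0643]
orientation: [-0.706, -0.02, 0.014, 0.707]
wrist_force: [-3.0, 1.8, 13.8]
width: -0.0002
clock: 10.85
ee_pos: [0.4615, -0.35, 0.0634]
orientation: [-0.706, -0.02, 0.014, 0.707]
wrist_force: [-2.6, 1.6, 13.9]
width: 0.0001
clock: 10.98
ee_pos: [0.4616, -0.35, 0.0622]
orientation: [-0.706, -0.02, 0.014, 0.707]
wrist_force: [-2.6, 2.1, 13.3]
width: 0.0001
```

It is sinking: 0.0651 to 0.0622 at about 14 N. I'll press on until it stands hard.

```bash
python3 -m creep '[0,0.1,0,0]'; python3 -m creep '[0,0.12,0,0]';python3 -m creep '[0,0.15,0,0]'; python3 -m creep '[0,0.15,0,0,0,0.15,0,0]'
```

```text
clock: 11.1
ee_pos: [0.4615, -0.3499, 0.062]
orientation: [-0.706, -0.021, 0.013, 0.707]
wrist_force: [-3.3, 3.2, 18.6]
width: -0.0
clock: 11.22
ee_pos: [0.4616, -0.35, 0.062]
orientation: [-0.706, -0.021, 0.013, 0.707]
wrist_force: [-5.7, 3.5, 24.1]
width: -0.0
clock: 11.35
ee_pos: [0.4616, -0.35, 0.062]
orientation: [-0.706, -0.021, 0.012, 0.708]
wrist_force: [-6.6, 4.6, 30.5]
width: 0.0002
clock: 11.6
ee_pos: [0.4616, -0.35, 0.062]
orientation: [-0.706, -0.022, 0.011, 0.708]
wrist_force: [-5.5, 4.4, 26.3]
width: -0.0002
```

```bash
python3 -m creep '[0,-0.2,0,0,0,-0.3,0,0,0,0,0.6,0,0,0,0.6,0,0,0,0,0]'; python3 -m creep '[0,0.15,0,0,0,0.15,0,0]'; python3 -c "
from h import *; st()"
```

```text
clock: 12.22
ee_pos: [0.4603, -0.3226, 0.0725]
orientation: [-0.705, -0.023, 0.012, 0.708]
wrist_force: [0.0, 0.2, 0.6]
width: 0.0001
clock: 12.48
ee_pos: [0.4606, -0.3226, 0.066]
orientation: [-0.705, -0.023, 0.012, 0.708]
wrist_force: [0.3, 0.8, -0.1]
width: 0.0002
t 12.47 p [ 0.4606 -0.3226  0.066 ] F [ 0.3  0.8 -0.1] w 0.0002
[[ 0.999  0.015 -0.05 ]
 [ 0.05   0.004  0.999]
 [ 0.016 -1.     0.004]]
```

```bash
python3 -m creep '[0,0.05,0,0,0,0.05,0,0]';python3 -m creep '[0,0.05,0,0]';python3 -m creep '[0,0.03,0,0]';python3 -m creep '[0,0.03,0,0]'; python3 -m creep '[0,0.03,0,0]'
```

```text
clock: 12.72
ee_pos: [0.4602, -0.3231, 0.0634]
orientation: [-0.706, -0.023, 0.012, 0.708]
wrist_force: [0.1, 0.4, 0.1]
width: -0.0
clock: 12.85
ee_pos: [0.4602, -0.3233, 0.0623]
orientation: [-0.706, -0.022, 0.012, 0.708]
wrist_force: [0.7, 0.4, -0.3]
width: -0.0001
clock: 12.98
ee_pos: [0.4602, -0.3233, 0.0621]
orientation: [-0.705, -0.022, 0.012, 0.708]
wrist_force: [-1.8, 1.5, 9.4]
width: 0.0002
clock: 13.1
ee_pos: [0.4602, -0.3233, 0.0621]
orientation: [-0.705, -0.023, 0.012, 0.708]
wrist_force: [-0.3, 1.7, 6.5]
width: -0.0004
clock: 13.22
ee_pos: [0.4603, -0.3233, 0.0621]
orientation: [-0.705, -0.023, 0.011, 0.708]
wrist_force: [-1.6, 1.2, 6.1]
width: -0.0003
```

The rim is now hard at 0.062, the same height as A, so the lid no longer rocks. I'll lift clear, look once more and hand in.

```bash
python3 -m creep '[0,-0.3,0,0,0,-1,0,0,0,-1,0,0,0,-1,0,0,0,-1,0,0]'; python3 -m creep '[-0.5,-1,0,0,-0.5,-1,0,0,0,-1,0,0,0,0,0,0]'; python3 -c "
from h import *; st()
a=capture('scene')['image'];b=capture('top')['image']
v=np.hstack([cv2.resize(a[125:255,240:400,::-1],(480,390)),cv2.resize(b[150:260,230:410,::-1],(320,390))])
cv2.imwrite('pics/f.png',v)"
```

```text
clock: 13.85
ee_pos: [0.458, -0.3235, 0.1504]
orientation: [-0.705, -0.022, 0.012, 0.709]
wrist_force: [0.5, -0.6, 0.6]
width: -0.0002
clock: 14.35
ee_pos: [0.4374, -0.3256, 0.2145]
orientation: [-0.706, -0.023, 0.011, 0.708]
wrist_force: [0.0, 0.4, 0.3]
width: 0.0001
t 14.35 p [ 0.4374 -0.3256  0.2145] F [0.  0.4 0.3] w 0.0001
[[ 0.999  0.018 -0.048]
 [ 0.048  0.003  0.999]
 [ 0.018 -1.     0.002]]
```

View pics/f.png

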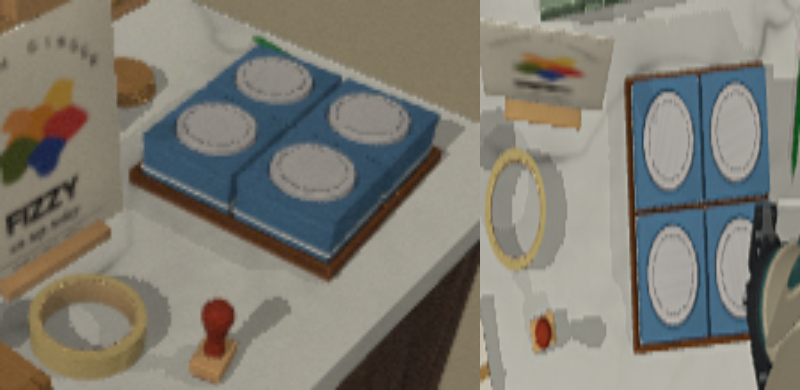

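The picture shows all four lids level in their pots, with the near-right one at (370,118). The stamp (215,340), tape (88,325) and coasters are where they were, and the arm is clear.

```bash
python3 -c "
from bench import order; print(order.finish_job())"
```

```text
the job is handed in; nothing more can be done
None
```

The near-right lid was the one that rocked. It is now fully home, and I handed the job in at about 14.4 s.

- **Finding it:** with the fingers shut, I pressed the near-left lid at its rim and it stood hard at 0.062 m. The near-right lid touched 3 mm higher, at about 0.065 m. It gave at 2–3 N, tipped down to 0.0633 m, and looked level again once let go.
- **Seating it:** pressed in the middle, it went down at about 14 N on the wrist sensor (stated 15–22 N) and stopped hard at 0.062 m. I pressed on to about 30 N and it did not move further.
- **Last checks:** pressing its rim again met a hard stop at 0.062 m, the same height as the near-left lid. The pictures show all four lids level, the stamp, tape and coasters in place, and the arm clear with no load on the wrist.

The two far lids were not pressed, because the rocking lid was already found, so their height is judged from the pictures only. In the final top view the arm partly hid the near-right lid, but the scene view shows it whole. No check failed.

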